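# Load the tray warmer and set its programme

## Robot

A 6-joint arm with a two-finger parallel gripper is mounted at the origin on the work surface. World frame = base frame: x ahead of the robot, y to its left, z up, the work surface at z = 0. Lengths are in m, angles in rad, forces in N, time in s.
With the tool pointing down it reaches from about 0.375 to 0.975 m from the base axis. Payload 3.8 kg.
Tool frame: the origin (TCP) lies midway between the tips of the shut fingers; the grasp point (between the pads) lies 19 mm behind it; x points along the fingers, y is the direction in which the jaws open and shut, and the axes are right-handed (so a half turn about x gives the same grasp; the last joint's range is limited). The gripper opens to 88 mm and grips with 3 to 60 N. Pads are 18 mm wide; open, the fingers measure 123 mm over their backs; the gripper's body (75 mm by 187 mm) begins 45 mm behind the grasp point.
Start: joints at [1.127, 0.264, 1.604, -0, 1.274, -0.037], TCP at [0.267, 0.62, 0.239] pointing down, gripper open.
Joint ranges: [-2.63, 2.63], [-0.94, 2.18], [0.31, 2.57], [-1.31, 4.45], [0, 2.66], [-2.55, 2.55]. Speed limits (rad/s): [2.57, 2.57, 3.14, 3.14, 3.14, 3.14].

## Interface

Orientations are given as a rotation vector (axis times angle).
In Python, from cell import manip, inverse_kinematics, cams, order gives the robot as it stands. Calls block until the motion is done:
- manip.move_pose(position, orientation): joint-space move of the TCP to a pose.
- manip.move_linear(position, rate=0.15, rot=None): straight line of the TCP; rot=None keeps the orientation; rate is the mean speed in m/s.
- manip.set_joints(angles): joint-space move.
- manip.set_gripper(opening, force=None): finger opening in m; force is the grip in N (None keeps the last); returns when the fingers have stopped.
- manip.dwell(seconds).
- inverse_kinematics(position, orientation): joint angles nearest the present ones, or None.
- manip.state(): the state.
- cams.capture(name): name is "scene" or "top" or "wrist"; returns a dict with "image" (480x640x3 uint8, blue, green, red), "z_map" (480x640 float32, m along the optical axis (not along the pixel's ray), 0 where there is no reading), "intrinsics" (3x3 intrinsics, pixels), "k1" (the pictures are not rectified: a ray, as slopes to the right and down, at radius r is drawn at 1 + k1 r^2 times it, then the intrinsics apply), "position" and "orientation" of the camera in the world; the wrist camera has in their place "T_tool_cam" (4x4, takes a point from camera to tool coordinates, whose origin is the TCP and whose axes are the tool frame's). Camera axes: x right, y down, z forward; pixel columns grow to the right and rows downward; lengths in m; the calibration is good to about 2 mm. A picture is of the moment at which its call begins: read the wrist's pose just before it.
A pose or a line that the arm cannot do raises manip.IKError and nothing moves.
- order.close_job(): hands the job in, once; it reports no verdict.
The state is a dict: "clock": time; "joint_pos": joint angles; "joint_velocities": joint speeds; "tau": joint torques, N m; "tool_pos": TCP position; "tcp_rot": TCP orientation; "contact_force": force on the tool from outside, world axes, zero at the start; "moment": the same for the moment, N m; "gripper_width": finger opening in m.
Only numpy, scipy, OpenCV 4.12 (cv2) and the standard library are available. Lean on these libraries where they do the work, as an engineer would, in place of code of your own. Each camera call takes 0.05 s, during which the arm holds its last target. There are 200 camera calls.

## Task

Put the blue tray into the shaped well of the white tray warmer, clipped corner to clipped corner, so that its rim lies flat on the deck all round, and let go of it. Then set the black selector to the yellow dot: it turns only while it is held pushed in (never force it past its lock), and at the end it must be let up again, clicked in at the yellow dot. Leave the tub, the jar and the spoon alone.

Things in the scene. Friction and masses are not known exactly. Their poses are not given: they have to be found in the camera images.
- warmer: White tray warmer, fixed, 260 (x) x 400 (y) x 85 mm high with a level deck at 85 mm. Origin: centre of its underside. It turns about z. In its frame the well is centred at (0, -75) mm and the selector axis at (0, +115) mm.
- well (a point): Centre of the well's mouth, at deck height, axes as the warmer. The well is a vertical-walled opening 144 (x) x 100 (y) mm, 65 mm deep, with its (+x, +y) corner cut off by a 45 degree wall that takes about 30 mm off each side.
- tray_center (a point): Centre of the loose blue tray, 22.5 mm above its underside, axes of the tray. 45 mm high, about 160 g; body 140 (x) x 96 (y) mm with the (+x, +y) corner clipped. Two open compartments (floor 4 mm thick) either side of a divider wall along y at x = 0, 10 mm thick, full height: grip it there. Seated, this point is 18.5 mm below the deck, straight below well, axes as the well's.
- selector_grip (a point): Centre of the selector's bar grip, on its vertical turning axis, 34 mm above the deck when up. The black bar is 70 mm long, 16 mm wide, 30 mm high (top 49 mm above the deck), on a round skirt 68 mm across whose top is 19 mm above the deck. The bar lies along this point's x axis, its white-striped pointer end towards -x of this point.
- selector_pointer (a point): Point 55 mm from the axis straight out from the pointer end of the bar (the white stripe), over the circle of coloured dots. It turns with the selector.
- selector (a joint): Selector angle in rad, growing clockwise seen from above. 0 is the start (pointer to the warmer's -x, at the black line). Clicks every 36 degrees (0.628 rad) from 0 to 3.77, stops at both ends; the dots lie at clicks 3 to 6. A detent pulls with about 0.15 N m. Locked at each click (7 degrees of play each way) unless pushed in; let go between clicks, it stays down until turned to a click.
- plunger (a joint): How far the selector is pushed in (straight down), m: 0 up, 0.007 fully in (a hard stop). The spring takes about 6 N to start and 10 N fully in. The lock lets go at about 0.005; keep it fully in while turning. At a click it springs up when let go.
- mark_yellow: Yellow dot on the deck, 18 mm across, 55 mm from the selector axis: the target. It may be at any of the clicks 3 to 6, the other colours at the rest.
- mark_red: Red dot, same kind.
- mark_blue: Blue dot, same kind.
- mark_green: Green dot, same kind.
- tub: White lidded tub, 90 mm across, 100 mm high, bystander; origin at the centre of its underside.
- jar: Reddish-brown lidded jar, 72 mm across, 110 mm high, bystander; origin at the centre of its underside.
- spoon: Spoon 200 mm long lying on the bench, bystander.
- tray_corner (a point): Middle of the tray's clipped corner (45 degrees, 30 mm off each side), on the body's outline at rim height. All round the tray's top edge runs a rim 12 mm wide and 4 mm thick (164 x 120 mm overall, clipped likewise); the tray hangs in the well by this rim, with about 2 mm play each side.
- well_corner (a point): Middle of the well's cut-off corner wall, at deck height: the tray's clipped corner goes here.
Not all that is in view belongs to the job. Of the things that look like the part that bears tray_center, take the one that is farthest from the robot's base at the start.

How it is judged:
On the way, in this order (a step that is already met when the one before it is completed fails the run):
1. the tray hangs in the well, rim flat on the deck, let go (horizontal distance between tray_center and well below 0.006 m and z of tray_center in the frame of warmer below 0.0685 m and angle between tray_center's own z axis and vertical below 0.035 rad and contact force between the fingers and tray below 0.2 N), for 0.2 s.
2. the selector stands at the yellow dot, let up (horizontal distance between selector_pointer and mark_yellow below 0.007 m and value of joint plunger below 0.002 m), for 0.2 s.
At the end, for the whole second after the job is handed in: The tray lies at rest in the well (centre within 6 mm of the well's, rim within 2 mm of flat on the deck, level within 2 degrees), and the selector is up (within 2 mm) with its pointer within 7 mm of the yellow dot on the dot circle (all of step 2 and horizontal distance between tray_center and well below 0.006 m and z of tray_center in the frame of warmer below 0.0685 m and angle between tray_center's own z axis and vertical below 0.035 rad and linear speed of tray below 0.01 m/s); the robot touches nothing.
It fails at once if the selector was turned before the tray was in the well (value of joint selector above 0.35 rad and z of tray_center in the frame of warmer above 0.075 m).
It fails at once if the tub, jar or spoon was moved by more than 30 mm (distance of any of tub, jar, spoon from where it was at the start of the episode above 0.03 m).
It fails at once if the selector was forced past its lock without being pushed in (0.19 rad or more from every click while less than 3 mm in) (value of joint plunger below 0.003 m and (value of joint selector between 0.19 and 0.438 rad or value of joint selector between 0.818 and 1.067 rad or value of joint selector between 1.447 and 1.695 rad or value of joint selector between 2.075 and 2.323 rad or value of joint selector between 2.703 and 2.952 rad or value of joint selector between 3.332 and 3.58 rad)).
It also fails if it takes over 61 s, if anything falls off the work surface, if the arm or the gripper's body presses on something with over 40 N, if the wrist force passes 120 N, or if a joint passes its speed limit or range.

## Working session

There is one attempt and no reset: what is moved stays moved. The work goes in short steps, each a Python script; the robot and the scene stay as the last script left them, time stands still between calls to the robot, and variables do not carry over. Pictures are saved under pics/ and viewed, about 8 in all and at most 12, crops included, and the job is handed in when it is done.

```bash
mkdir -p pics; cat > h.py <<'E'
import numpy as np, cv2, pickle
from scipy.spatial.transform import Rotation as R
def save(d,n): pickle.dump(d,open(n,'wb'))
def load(n): return pickle.load(open(n,'rb'))
def campose(d):
    if 'T' in d: return d['T'][:3,:3],d['T'][:3,3]
    o=np.array(d['orientation'],float)
    return (o if o.shape==(3,3) else R.from_rotvec(o).as_matrix()),np.array(d['position'])
def slopes(d,uv):
    K=np.array(d['intrinsics'],float); uv=np.atleast_2d(np.array(uv,float))
    p=np.c_[(uv[:,0]-K[0,2])/K[0,0],(uv[:,1]-K[1,2])/K[1,1]]
    s=p.copy()
    for _ in range(20): s=p/(1+d['k1']*(s**2).sum(1,keepdims=True))
    return s
def at_z(d,uv,z):
    Rm,t=campose(d); s=slopes(d,uv); r=np.c_[s,np.ones(len(s))]@Rm.T
    return t+r*((z-t[2])/r[:,2])[:,None]
def at_depth(d,uv):
    uv=np.atleast_2d(uv); s=slopes(d,uv); Rm,t=campose(d)
    z=np.array([d['z_map'][int(round(v)),int(round(u))] for u,v in uv])
    return t+(np.c_[s,np.ones(len(s))]*z[:,None])@Rm.T
def wrist(manip,cams):
    st=manip.state(); d=cams.capture('wrist')
    T=np.eye(4); T[:3,:3]=R.from_rotvec(st['tcp_rot']).as_matrix(); T[:3,3]=st['tool_pos']
    d['T']=T@np.array(d['T_tool_cam']); return d
E
python3 - <<'E'
from h import *
from cell import manip,cams
print(manip.state())
for n in ('scene','top'):
    d=cams.capture(n); save(d,n+'.pkl'); cv2.imwrite(f'pics/{n}0.png',d['image']); print(n,d['position'],d['orientation'],d['intrinsics'],d['k1'])
d=wrist(manip,cams); print(d['T_tool_cam'])
E
```

```text
{'clock': 0.0, 'joint_pos': array([ 1.12709578e+00,  2.64762352e-01,  1.60535497e+00, -4.42992273e-07,
        1.27369445e+00, -3.68794220e-02]), 'joint_velocities': array([ 6.93219408e-04, -9.31818942e-05,  2.01811466e-04, -7.85687797e-04,
        1.24600376e-03,  3.40106534e-04]), 'tau': array([ 1.58998220e-03, -5.02130270e+01, -3.56867623e+01,  7.28665106e-02,
        2.95989413e-02, -1.62905590e-04]), 'tool_pos': array([0.26677916, 0.61927817, 0.23739208]), 'tcp_rot': array([ 0.31743786,  1.54766601, -0.3208431 ]), 'contact_force': array([ 0.22333931, -0.08600643,  0.0946389 ]), 'moment': array([-0.0072843 , -0.02784654,  0.05450116]), 'gripper_width': 0.08800463445556372}
scene [0.86947408 0.59870731 0.80318896] [-0.68521982 -2.65052659  1.08863499] [[442.80238715   0.         317.38263479]
 [  0.         442.80238715 236.28242741]
 [  0.           0.           1.        ]] 0.01990460873759709
top [ 0.30935626 -0.00843897  1.08295747] [-2.07600181  2.11311304 -0.25347425] [[541.91672095   0.         320.69924026]
 [  0.         541.91672095 241.8848034 ]
 [  0.           0.           1.        ]] -0.15114330083864128
[[ 2.39088365e-04 -3.12906453e-01  9.49783920e-01 -1.46535509e-01]
 [ 9.99999858e-01  5.27438919e-04 -7.79643536e-05 -6.19218386e-04]
 [-4.76557454e-04  9.49783804e-01  3.12906535e-01 -8.19155824e-02]
 [ 0.00000000e+00  0.00000000e+00  0.00000000e+00  1.00000000e+00]]
```

View pics/top0.png

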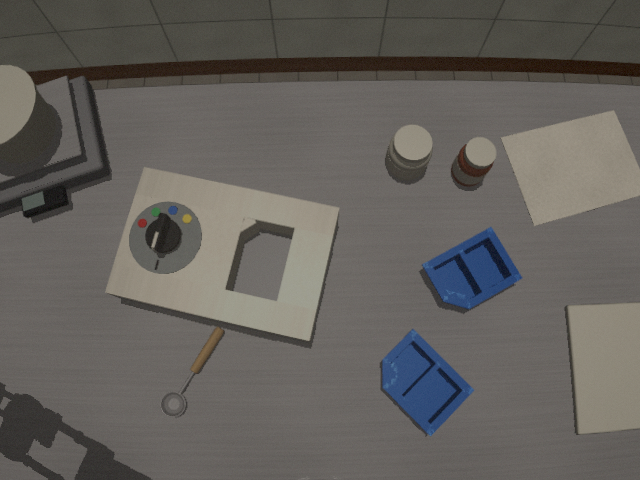

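View pics/scene0.png

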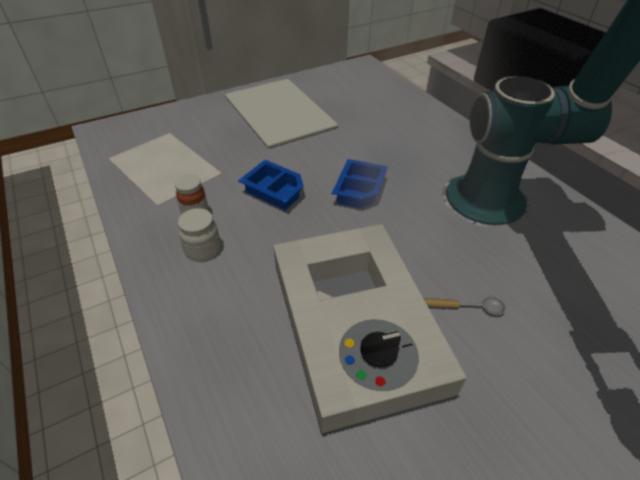

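Trays: A at top (471,268) and B at top (425,380). The base is off the bottom of the picture (+x is up), so A is the farther one and the one meant. Its clipped corner is near (452,302). Dots in clockwise order are red (142,223), green (155,212), blue (173,210) and yellow (187,218). I'll measure with depth and confirm A in a crop.

```bash
cat > m.py <<'E'
from h import *
from scipy.optimize import least_squares
def cloud(d):
    z=d['z_map']; v,u=np.nonzero(z>0)
    s=slopes(d,np.c_[u,v]); Rm,t=campose(d)
    P=t+(np.c_[s,np.ones(len(s))]*z[v,u][:,None])@Rm.T
    return u,v,P,d['image'][v,u].astype(int)
def rect(P,label):
    (c,sz,a)=cv2.minAreaRect((P[:,:2]*1000).astype(np.float32)); print(label,np.round(c,1),np.round(sz,1),round(a,1),'z',np.round(np.percentile(P[:,2],[5,50,95]),4)); return c,sz,a
if __name__=='__main__':
    d=load('top.pkl'); u,v,P,C=cloud(d)
    blue=(C[:,0]>C[:,2]+50)&(P[:,2]>.036)&(P[:,2]<.055)
    for n,(a,b) in dict(A=(471,268),B=(425,380)).items():
        Q=P[blue&(np.hypot(u-a,v-b)<65)]; rect(Q,n); print(np.hypot(*Q[:,:2].mean(0)))
    W=P[(u<350)&(u>90)&(v>160)&(v<345)&(P[:,2]>.08)&(P[:,2]<.09)]; rect(W,'deck')
    pts=[(157,265),(142,223),(155,212),(173,210),(187,218)]
    print(np.round(at_z(d,pts,.085),4))
    print('trayA corners z45', np.round(at_z(d,[(423,269),(490,229),(521,270),(467,309),(443,303)],.045),4))
    print('deck corners', np.round(at_z(d,[(146,170),(338,207),(309,338),(108,292)],.085),4))
    print('well corners', np.round(at_z(d,[(294,228),(280,300),(227,289),(239,232),(255,219)],.085),4))
    im=d['image']; cv2.imwrite('pics/crop.png',np.hstack([cv2.resize(im[150:350,90:350],None,fx=1.6,fy=1.6),cv2.resize(im[215:415,370:530],None,fx=1.6,fy=1.6)])[:,:800])
E
python3 m.py
```

```text
A [ 498.7 -309.4] [118.9 164.9] 26.9 z [0.0429 0.0461 0.0492]
0.5883532620933212
B [ 289.  -196.9] [162.4 120.1] 42.9 z [0.043  0.0462 0.0491]
0.34945382966615035
deck [541.9 177.4] [401.1 262.1] 76.4 z [0.0826 0.0856 0.0885]
[[0.5135 0.3007 0.085 ]
 [0.5973 0.3354 0.085 ]
 [0.6191 0.3106 0.085 ]
 [0.6223 0.2748 0.085 ]
 [0.6055 0.2462 0.085 ]]
trayA corners z45 [[ 0.5048 -0.2113  0.045 ]
 [ 0.5837 -0.3532  0.045 ]
 [ 0.4984 -0.4093  0.045 ]
 [ 0.424  -0.2932  0.045 ]
 [ 0.437  -0.2466  0.045 ]]
deck corners [[ 0.7074  0.3349  0.085 ]
 [ 0.6219 -0.0463  0.085 ]
 [ 0.373   0.0128  0.085 ]
 [ 0.4623  0.3946  0.085 ]]
well corners [[0.5814 0.0387 0.085 ]
 [0.4438 0.0656 0.085 ]
 [0.4658 0.1648 0.085 ]
 [0.5755 0.144  0.085 ]
 [0.6008 0.1136 0.085 ]]
```

View pics/crop.png

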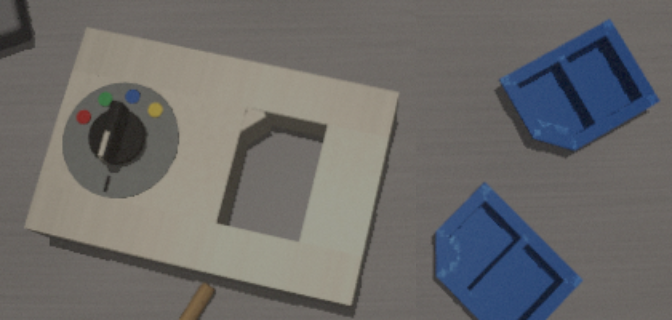

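Crop: A is the tray at upper right, clipped at its lower-left corner (about crop (535,140)), with rim size 119x165 and centre (0.499,-0.309), 0.59 m from the base against 0.35 m for B. Yellow is click 6 (216°). The selector bar's stripe points at the black line. Next I check the reachable wrist angles, then take wrist views.

```bash
cat >> h.py <<'E'
def rot(a):
    a=np.deg2rad(a); y=np.array([np.cos(a),np.sin(a),0]); x=np.array([0,0,-1.]); return R.from_matrix(np.c_[x,y,np.cross(x,y)]).as_rotvec()
E
python3 - <<'E'
from h import *
from cell import manip,cams,inverse_kinematics as ik
for n,p,angs in (('tray',(.499,-.309,.245),(117,-63)),('well',(.5243,.1045,.285),(-13.6,166.4)),('sel',(.569,.289,.12),[76.4-36*k for k in range(12)])):
    for a in angs:
        q=ik(np.array(p),rot(a)); print(n,round(a,1),None if q is None else np.round(q,2))
E
```

```text
tray 117 None
tray -63 [-0.6   0.09  1.79  0.    1.26  0.5 ]
well -13.6 [ 0.15 -0.03  1.84 -0.    1.33  0.39]
well 166.4 None
sel 76.4 [ 0.43  0.29  1.8  -0.    1.05 -0.9 ]
sel 40.4 [ 0.43  0.29  1.8  -0.    1.05 -0.27]
sel 4.4 [ 0.43  0.29  1.8  -0.    1.05  0.35]
sel -31.6 [0.43 0.29 1.8  0.   1.05 0.98]
sel -67.6 [ 0.43  0.29  1.8  -0.    1.05  1.61]
sel -103.6 [ 0.43  0.29  1.8  -0.    1.05  2.24]
sel -139.6 None
sel -175.6 None
sel -211.6 [ 0.43  0.29  1.8  -0.    1.05 -2.16]
sel -247.6 [ 0.43  0.29  1.8  -0.    1.05 -1.53]
sel -283.6 [ 0.43  0.29  1.8  -0.    1.05 -0.9 ]
sel -319.6 [ 0.43  0.29  1.8  -0.    1.05 -0.27]
```

Placing needs the tool half-turned beyond j6's range, so I'll lift tray A, turn it on the spot, and regrasp it flipped. First I take a wrist view of the well (same relative pose that I'll use for the tray, so calibration bias cancels), then make the first turn.

```bash
python3 - <<'E'
from h import *
from cell import manip,cams
def st(l):
    s=manip.state(); print(l,round(s['clock'],2),np.round(s['tool_pos'],4),round(s['gripper_width'],4),np.round(s['contact_force'],1))
V=np.array([.5243,.1045,.285]); manip.move_pose(V,rot(-13.6)); manip.dwell(.3)
d=wrist(manip,cams); save(d,'well.pkl'); cv2.imwrite('pics/well.png',d['image']); st('well')
c=np.array([.4987,-.3094,0]); up=lambda z:c+[0,0,z]
manip.set_gripper(.05,25)
manip.move_pose(up(.13),rot(-63.1)); manip.move_linear(up(.012),.12); st('down')
manip.set_gripper(0,25); st('grip')
manip.move_linear(up(.05),.1); manip.move_pose(up(.05),rot(-63.1-86)); st('turned')
manip.move_linear(up(.0125),.08); st('low'); manip.set_gripper(.05); manip.move_linear(up(.245),.2)
manip.move_pose(up(.245),rot(-63.1-86+180)); manip.dwell(.3)
d=wrist(manip,cams); save(d,'tray.pkl'); cv2.imwrite('pics/tray.png',d['image']); st('view')
im=np.hstack([load('well.pkl')['image'],d['image']]); cv2.imwrite('pics/both.png',cv2.resize(im,(800,300),interpolation=cv2.INTER_AREA))
E
```

```text
well 2.58 [0.5243 0.1049 0.2849] 0.0877 [ 0.1 -0.5 -1.2]
down 6.04 [ 0.4994 -0.3099  0.0129] 0.0497 [-0.   0.1  0.4]
grip 6.72 [ 0.4986 -0.3092  0.0121] 0.01 [-0.6  0.4  2.7]
turned 8.6 [ 0.4984 -0.3092  0.0495] 0.0098 [ 0.6 -0.9 -2.3]
low 9.22 [ 0.498  -0.3089  0.0114] 0.01 [-0.   0.5 -2.2]
view 14.27 [ 0.4987 -0.3094  0.245 ] 0.0501 [ 0.4  0.1 -0.7]
```

View pics/both.png

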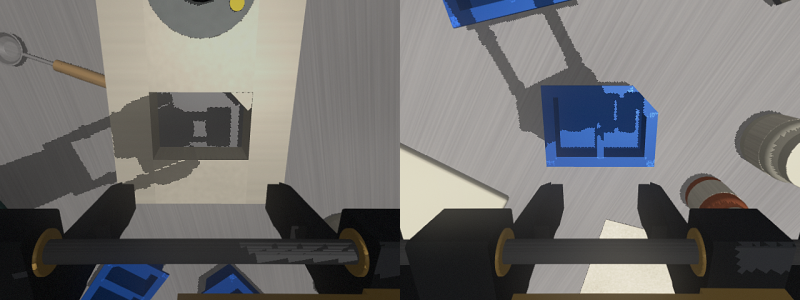

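Left picture: the well with its cut corner at upper right (240,98). Right picture: tray A, clipped corner also upper right (640,98), turned and upright. Now I fit both outlines.

```bash
cat > fit.py <<'E'
from m import *
def poly(lx,ly,c): # half sizes, cut c, as half-planes n.p<=b
    s=.5**.5
    return np.array([[1,0],[-1,0],[0,1],[0,-1],[s,s]]),np.array([lx,lx,ly,ly,(lx+ly-c)*s])
def fit(d,mask,zpl,x0,lx,ly,c,name):
    mask=cv2.morphologyEx(mask.astype(np.uint8),cv2.MORPH_CLOSE,np.ones((5,5)))
    cs,_=cv2.findContours(mask,cv2.RETR_EXTERNAL,cv2.CHAIN_APPROX_NONE); cs=max(cs,key=cv2.contourArea)[:,0]
    P=at_z(d,cs,zpl)[:,:2]*1000; N,b=poly(lx,ly,c)
    def f(x):
        a=x[2]; Q=(P-x[:2])@np.array([[np.cos(a),-np.sin(a)],[np.sin(a),np.cos(a)]])
        return (Q@N.T-b-x[3]).max(1)
    r=least_squares(f,[x0[0]*1000,x0[1]*1000,np.deg2rad(x0[2]),0],loss='soft_l1',f_scale=.7)
    x=r.x; print(name,np.round(x[:2],2),'yaw',round(np.rad2deg(x[2]),2),'grow',round(x[3],2),'res med/90',np.round(np.percentile(abs(f(x)),[50,90]),2),len(P))
    return x
def heightmap(d):
    u,v,P,C=cloud(d); H=np.full(d['z_map'].shape,np.nan); H[v,u]=P[:,2]; return H
if __name__=='__main__':
    d=load('well.pkl'); H=heightmap(d); print('deck z',np.nanmedian(H[100:300,420:460]),H[240:300:20,430])
    v,u=np.mgrid[:480,:640]; W=(H<.07)&(u>215)&(u<420)&(v>135)&(v<275)
    fit(d,W,.085,(.5243,.1045,-13.6),72,50,30,'well')
    d=load('tray.pkl'); H=heightmap(d); im=d['image'].astype(int)
    T=(im[...,0]>im[...,2]+40)&(H>.03)&(v>115)&(v<285)&(u>200)&(u<440)
    print('rim z',np.nanpercentile(H[T],[50,90]))
    fit(d,T,.045,(.4987,-.3094,30.9),82,60,30,'tray')
E
python3 fit.py
```

```text
deck z 0.08559719999801241 [0.08457279 0.08406416 0.0865644 ]
well [524.68 107.54] yaw -13.67 grow -3.33 res med/90 [0.26 0.55] 477
rim z [0.04553433 0.0465226 ]
tray [ 498.05 -310.68] yaw 30.85 grow -0.41 res med/90 [0.15 0.5 ] 576
```

```bash
python3 - <<'E'
from fit import *
d=load('well.pkl'); H=heightmap(d); v,u=np.mgrid[:480,:640]
H=cv2.medianBlur(np.nan_to_num(H,nan=0).astype(np.float32),5)
for t in (.065,.07,.075,.079,.081):
    W=(H<t)&(u>215)&(u<425)&(v>130)&(v<275)
    x=fit(d,W,.085,(.5243,.1045,-13.6),72,50,30,t)
im=d['image'][120:290,200:450].copy(); N,b=None,None
# overlay model
a=np.deg2rad(-13.67); 
W=((H<.079)[120:290,200:450]).astype(np.uint8); big=cv2.resize(im,None,fx=3,fy=3)
cs,_=cv2.findContours(cv2.resize(W,None,fx=3,fy=3,interpolation=cv2.INTER_NEAREST),0,1); cv2.drawContours(big,cs,-1,(0,0,255),1)
cv2.imwrite('pics/wellc.png',big)
E
```

```text
0.065 [524.84 108.41] yaw -13.71 grow -4.24 res med/90 [0.23 0.58] 463
0.07 [524.68 107.74] yaw -13.55 grow -3.47 res med/90 [0.1  0.44] 470
0.075 [524.41 106.82] yaw -13.48 grow -2.51 res med/90 [0.04 0.35] 477
0.079 [524.21 106.06] yaw -13.63 grow -1.75 res med/90 [0.24 0.54] 485
0.081 [524.13 105.8 ] yaw -13.51 grow -1.43 res med/90 [0.13 0.47] 491
```

View pics/wellc.png

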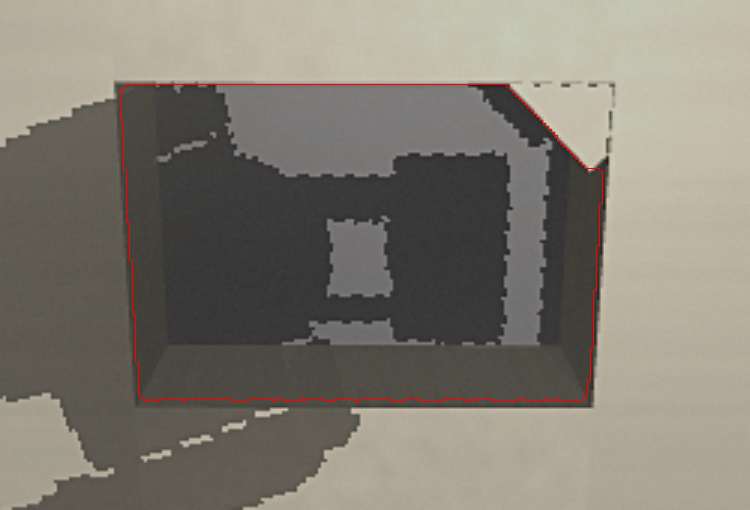

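```bash
python3 - <<'E'
from fit import *
d=load('well.pkl')
c=(np.array([(115.5,82.5),(615,82.5),(594,406.5),(136,406.5)])+.5)/3-.5+[200,120]
P=at_z(d,c,.085)[:,:2]*1000; print(P.round(1),P.mean(0))
e=lambda i,j:(np.hypot(*(P[j]-P[i])).round(1), np.rad2deg(np.arctan2(*(P[j]-P[i])[::-1])).round(2))
print(e(0,1),e(3,2),e(3,0),e(2,1))
# yellow / selector in top view fit check
t=load('top.pkl'); R0=campose(d); print(manip if 0 else '')
E
```

```text
[[466.1 170.3]
 [606.1 136.7]
 [583.   39.6]
 [442.6  73.3]] [524.4479064  104.98153613]
(np.float64(144.0), np.float64(-13.52)) (np.float64(144.4), np.float64(-13.52)) (np.float64(99.8), np.float64(76.38)) (np.float64(99.8), np.float64(76.57))
```

Corner fit: well 144.0 x 99.8 mm, centre (524.4,105.0), yaw −13.5°. This matches the given size. Now regrasp and insert, with force checks.

```bash
cat >> h.py <<'E'
def st(manip,l):
    s=manip.state(); print(l,round(s['clock'],2),np.round(s['tool_pos'],4),round(s['gripper_width'],4),np.round(s['contact_force'],1),np.round(s['moment'],2)); return s
E
python3 - <<'E'
from h import *
from cell import manip,cams
c=np.array([.49805,-.31068,0]); up=lambda z:c+[0,0,z]
manip.move_pose(up(.12),rot(30.85)); manip.move_linear(up(.012),.12); st(manip,'down')
manip.set_gripper(0,30); st(manip,'grip'); manip.move_linear(up(.16),.2)
a=np.deg2rad(-13.5); w=np.array([.5243,.1050,0])+.0006*np.array([np.cos(a),np.sin(a),0])
W=lambda z:w+[0,0,z]
manip.move_pose(W(.16),rot(-13.5)); manip.move_linear(W(.102),.12); manip.dwell(.2); s0=st(manip,'over')
for z in (.097,.092,.087,.08,.073,.066,.060,.057):
    manip.move_linear(W(z),.04); s=st(manip,z)
    if np.linalg.norm(s['contact_force']-s0['contact_force'])>8: print('STOP'); break
E
```

```text
down 15.88 [ 0.4988 -0.3112  0.0129] 0.0498 [-0.5 -0.3  1.1] [-0.04 -0.    0.05]
grip 16.57 [ 0.4982 -0.3107  0.0121] 0.0098 [-0.1 -0.2 -0.6] [0.01 0.06 0.01]
over 19.83 [0.5259 0.105  0.1032] 0.0104 [ 0.1  0.3 -1.3] [-0.07  0.12 -0.03]
0.097 20.11 [0.5246 0.1049 0.0967] 0.0098 [-1.2 -0.6 -1.6] [-0.07  0.08 -0.01]
0.092 20.38 [0.5244 0.1048 0.0915] 0.0098 [-0.5 -0.6 -2.1] [-0.08  0.08  0.01]
0.087 20.66 [0.5245 0.1048 0.0865] 0.0095 [ 1.2  0.6 -1.3] [-0.03  0.09  0.02]
0.08 20.98 [0.5244 0.1048 0.0795] 0.0097 [ 0.6  0.1 -0.9] [-0.03  0.09  0.05]
0.073 21.31 [0.5245 0.1048 0.0725] 0.0096 [ 0.2  0.9 -2.5] [-0.07  0.12 -0.02]
0.066 21.63 [0.5245 0.1048 0.0655] 0.0096 [ 0.2  0.7 -0.7] [-0.06  0.07  0.  ]
0.06 21.93 [0.5245 0.1048 0.0596] 0.0101 [-0.4 -0.  -1.3] [-0.01  0.08 -0.  ]
0.057 22.18 [0.5247 0.1048 0.0568] 0.0096 [-1.2  0.3 -2.4] [-0.03  0.08  0.02]
```

Inserted without resistance. Release, back off, and view the seat and selector together.

```bash
python3 - <<'E'
from h import *
from cell import manip,cams
manip.set_gripper(.03); manip.dwell(.3); s=st(manip,'open'); p=s['tool_pos']
manip.move_linear(p+[0,0,.09],.15)
a=np.deg2rad(-13.5); y=np.array([-np.sin(a),np.cos(a),0])
w=np.array([.5244,.105,0])
manip.move_pose(w+.08*y+[0,0,.31],rot(-13.5)); manip.dwell(.3)
d=wrist(manip,cams); save(d,'after.pkl'); cv2.imwrite('pics/after.png',d['image'])
from fit import heightmap,fit
H=heightmap(d); im=d['image'].astype(int); v,u=np.mgrid[:480,:640]
T=(im[...,0]>im[...,2]+40)&(H>.075)&(H<.1)&(u>150)&(u<480)
T=T&(np.abs(at_z(d,np.c_[u.ravel(),v.ravel()],.089)[:,:2]-w[:2]).max(1).reshape(480,640)<.11)
print('rim z',np.nanpercentile(H[T],[20,50,80])); x=fit(d,T,.089,(w[0],w[1],-13.5),82,60,30,'tray in well')
vs=[(v[T&sel].size, round(float(np.nanmedian(H[T&sel&(H>.082)])),4)) for sel in (u<280,u>360,v<np.median(v[T]),v>np.median(v[T]))]; print(vs)
E
```

```text
open 22.97 [0.5249 0.1048 0.057 ] 0.0299 [-0.8 -0.3 -0. ] [-0.07  0.1   0.03]
rim z [0.08890507 0.08956206 0.09017246]
tray in well [524.88 113.91] yaw -11.45 grow -11.87 res med/90 [ 9.77 24.06] 878
[(1619, 0.0896), (1480, 0.0896), (3128, 0.0896), (3122, 0.0896)]
```

View pics/after.png

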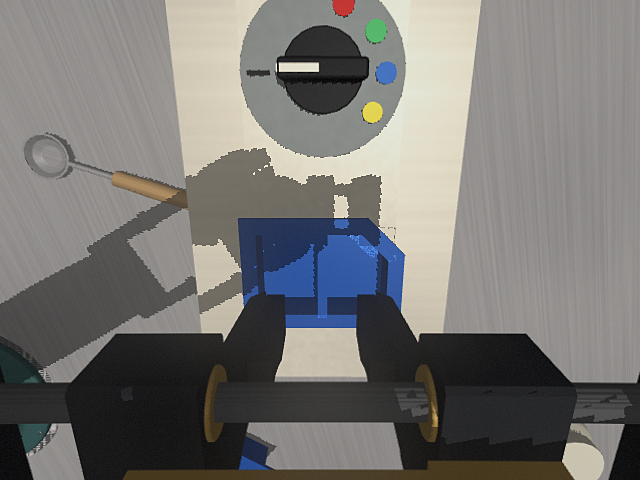

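The tray is seated: rim depth is uniform at 0.0896, 4 mm above the deck's 0.0856 reading. The outline fit here is invalid because the fingers occlude the tray. The selector bar runs from (276,68) to (369,68), pointer left at the line, and yellow is at (372,112). Next: grip, push and turn to click 3.

```bash
python3 - <<'E'
from h import *
from cell import manip,cams,inverse_kinematics as ik
d=load('after.pkl'); E_=at_z(d,[(276.5,68),(369,68)],.134); print('bar',E_.round(4),'len',np.linalg.norm(E_[1]-E_[0]),E_.mean(0)); Y=at_z(d,[(372.5,112)],.085)[0]
a=np.deg2rad(-13.5); y=np.array([-np.sin(a),np.cos(a),0]); c=np.array([.5244,.105,0])+.19*y; print('c',c)
v=(Y-c)[:2]; print('yellow r',np.hypot(*v),'turn',(180-13.5-np.rad2deg(np.arctan2(v[1],v[0]))))
C=lambda z:c+[0,0,z]
manip.set_gripper(.06,50)
manip.move_pose(C(.19),rot(76.5)); manip.move_linear(C(.112),.12); manip.dwell(.2); st(manip,'at')
manip.set_gripper(0,50); manip.dwell(.2); s0=st(manip,'grip')
p=s0['tool_pos'].copy()
for k in (3,5,6,7,7.6):
    manip.move_linear(C(.112-k/1000),.02); s=st(manip,k)
    if s['contact_force'][2]-s0['contact_force'][2]>35: print('hard'); break
E
```

```text
bar [[0.5349 0.2971 0.134 ]
 [0.6026 0.2808 0.134 ]] len 0.06962779816108029 [0.56879588 0.28898341 0.134     ]
c [0.56875462 0.28975028 0.        ]
yellow r 0.0555842179946252 turn 215.82558830079788
at 27.72 [0.5696 0.2901 0.1133] 0.0598 [ 0.  -0.9 -0.2] [ 0.05  0.04 -0.  ]
grip 28.65 [0.5689 0.2902 0.112 ] 0.0155 [ 0.8  3.1 -2. ] [ 0.53 -0.06 -0.04]
3 28.95 [0.5689 0.2902 0.1098] 0.0156 [-1.2  2.7  5.7] [ 0.47  0.33 -0.01]
5 29.2 [0.5689 0.2902 0.108 ] 0.0158 [-2.3  3.2  6.7] [0.43 0.39 0.  ]
6 29.45 [0.569  0.2902 0.1072] 0.0153 [-2.4  1.6  6.5] [ 0.33  0.44 -0.03]
7 29.7 [0.5689 0.2902 0.1063] 0.0152 [-2.3  2.5  6.6] [0.42 0.48 0.02]
7.6 29.95 [0.569  0.2902 0.1058] 0.0156 [-3.4  2.3  7.7] [ 0.36  0.53 -0.01]
```

```bash
python3 - <<'E'
from h import *
from cell import manip
c=np.array([.56875,.28975,0]); C=lambda z:c+[0,0,z]
for k in (8.5,9.5,10.5,11.5):
    manip.move_linear(C(.112-k/1000),.02); s=st(manip,k)
    if s['contact_force'][2]>17: break
E
```

```text
8.5 30.2 [0.569  0.2902 0.105 ] 0.0155 [-2.8  2.9  8.3] [ 0.37  0.53 -0.03]
9.5 30.45 [0.569  0.2902 0.1049] 0.0155 [-4.1  1.5 12. ] [ 0.21  0.87 -0.03]
10.5 30.7 [0.5691 0.2902 0.1049] 0.0158 [-7.3  1.  16. ] [ 0.01  1.13 -0.01]
11.5 30.95 [0.5692 0.2902 0.1048] 0.016 [-8.9  0.6 20.2] [-0.16  1.49  0.01]
```

Hard stop reached at 7.0 mm travel. Turn to click 3.

```bash
cat > turn.py <<'E'
from h import *
from cell import manip,inverse_kinematics as ik
c=np.array([.56875,.28975,0]); C=lambda z:c+[0,0,z]
def yaw():
    m=R.from_rotvec(manip.state()['tcp_rot']).as_matrix()[:,1]; return np.rad2deg(np.arctan2(m[1],m[0]))
def turn(a0,total,z=.1005,step=18):
    for t in np.arange(step,total+.1,step):
        manip.set_joints(ik(C(z),rot(a0-t))); s=st(manip,f'{t:.0f} yaw {yaw():.1f}')
        if s['tool_pos'][2]>.1065 or np.linalg.norm(s['contact_force'])>45: print('STOP'); return False
    return True
E
python3 - <<'E'
from turn import *
if turn(76.5,108):
    manip.move_linear(C(.112),.03); manip.dwell(.2); st(manip,f'up {yaw():.1f}')
E
```

```text
18 yaw 58.5 31.35 [0.5692 0.2904 0.1048] 0.0155 [-7.8  0.3 19.5] [-0.06  1.5   0.03]
36 yaw 40.5 31.75 [0.5693 0.2905 0.1048] 0.0157 [-8.5  0.8 20.2] [ 0.03  1.5  -0.05]
54 yaw 22.5 32.15 [0.5694 0.2907 0.1048] 0.0154 [-7.4  1.4 19.4] [ 0.04  1.47 -0.02]
72 yaw 4.5 32.55 [0.5695 0.2908 0.1048] 0.0157 [-7.2  0.8 18.6] [0.14 1.48 0.04]
90 yaw -13.5 32.95 [0.5697 0.2908 0.1048] 0.0155 [-6.7  1.7 17.9] [0.2  1.38 0.03]
108 yaw -31.5 33.35 [0.5699 0.2907 0.1048] 0.0157 [-5.6  1.1 18.9] [ 0.11  1.34 -0.02]
up -31.5 34.08 [0.5696 0.2906 0.112 ] 0.0156 [ 2.3  5.4 -0.8] [ 0.86 -0.1  -0.05]
```

```bash
python3 - <<'E'
import turn as T
from turn import *
T.c=c=np.array([.5691,.2901,0]); C=lambda z:c+[0,0,z]
manip.set_gripper(.06); manip.dwell(.2); st(manip,'open'); manip.move_linear(C(.165),.15)
manip.move_pose(C(.165),rot(148.5)); manip.move_linear(C(.112),.1); manip.dwell(.2); st(manip,'at')
manip.set_gripper(0,50); manip.dwell(.2); st(manip,f'grip {yaw():.1f}')
for k in (4,7,9,10.5,11.5): manip.move_linear(C(.112-k/1000),.03)
s=st(manip,'pushed')
if s['contact_force'][2]>14 and s['tool_pos'][2]<.1058 and turn(148.5,108):
    manip.move_linear(C(.112),.03); manip.dwell(.2); st(manip,f'up {yaw():.1f}')
E
```

```text
open 35.07 [0.5688 0.2897 0.112 ] 0.0598 [ 0.  -0.2 -0.5] [-0.06  0.04  0.06]
at 39.1 [0.5698 0.2904 0.1131] 0.06 [0.3 0.  0.6] [0.07 0.05 0.06]
grip 148.5 40.03 [0.5692 0.29   0.112 ] 0.0157 [ 0.3 -1.3 -0.1] [-0.   -0.08 -0.07]
pushed 41.32 [0.5695 0.2902 0.1048] 0.0156 [-8.7 -5.5 21.1] [-0.74  1.54  0.01]
18 yaw 130.5 41.72 [0.5695 0.2903 0.1048] 0.0154 [-8.1 -5.  21.2] [-0.75  1.49 -0.05]
36 yaw 112.5 42.12 [0.5694 0.2904 0.1047] 0.0157 [-9.4 -4.1 21.6] [-0.73  1.5  -0.01]
54 yaw 94.5 42.52 [0.5694 0.2904 0.1047] 0.0158 [-9.1 -3.7 22.1] [-0.71  1.5  -0.07]
72 yaw 76.5 42.92 [0.5695 0.2905 0.1048] 0.0155 [-8.  -3.3 20.9] [-0.69  1.47 -0.06]
90 yaw 58.5 43.32 [0.5695 0.2905 0.1048] 0.0159 [-8.1 -3.3 22.1] [-0.74  1.46 -0.02]
108 yaw 40.5 43.72 [0.5695 0.2906 0.1048] 0.0155 [-7.4 -3.9 21.8] [-0.72  1.42 -0.05]
up 40.5 44.45 [0.5693 0.2905 0.112 ] 0.0159 [ 0.3  1.7 -0. ] [ 0.37 -0.13  0.05]
```

Release, retreat and check.

```bash
python3 - <<'E'
from h import *
from cell import manip,cams
manip.set_gripper(.06); manip.dwell(.2); s=st(manip,'open'); manip.move_linear(s['tool_pos']+[0,0,.09],.15)
a=np.deg2rad(-13.5); y=np.array([-np.sin(a),np.cos(a),0]); w=np.array([.5244,.105,0])
manip.move_pose(w+.10*y+[0,0,.33],rot(-13.5)); manip.dwell(.3)
d=wrist(manip,cams); save(d,'end.pkl'); cv2.imwrite('pics/end.png',d['image']); st(manip,'end')
from fit import heightmap
H=heightmap(d); u=np.array([(i,j) for j in range(480) for i in range(640)])
P=at_z(d,u,.134)[:,:2]; r=np.hypot(*(P-[.5689,.2895]).T).reshape(480,640); m=(r<.034)&(d['image'].max(2)<90)&(H>.12); print('bar top z',np.nanpercentile(H[m],[25,50,75]))
E
```

```text
open 45.43 [0.5691 0.2901 0.112 ] 0.06 [ 0.1  1.1 -0.4] [-0.08  0.03  0.06]
end 47.33 [0.5475 0.2026 0.3289] 0.0602 [-0.3  0.1 -0.2] [-0.07  0.09 -0.03]
bar top z [0.13365618 0.13427165 0.13487175]
```

View pics/end.png

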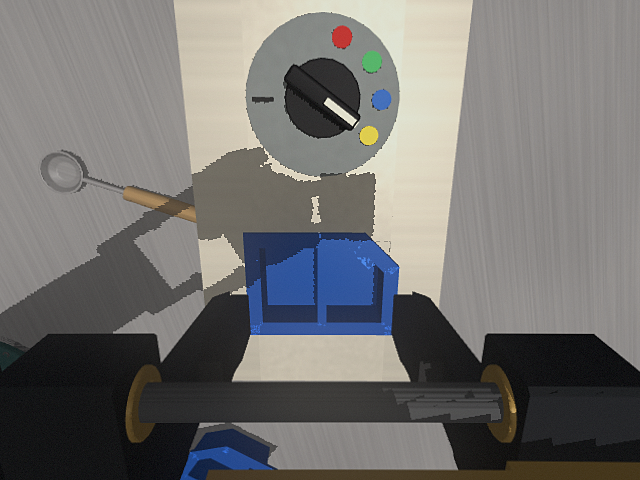

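The white stripe (342,112) points at the yellow dot (369,135). The bar top is at 0.134, so the selector is up. The tray is flat in the well, clipped corner to cut corner. Handing in.

```bash
python3 -c "
from cell import manip,order
order.close_job(); print(manip.state()['clock'])"
```

```text
the job is handed in; nothing more can be done
the job is handed in; nothing more can be done
```

The blue tray is in the well and let go, and the selector is up at the yellow dot. The job was handed in shortly after 47 s of the 61 s allowed, and no verdict is reported.

- **Tray:** I took the tray farther from the base (0.59 m against 0.35 m). The last wrist joint could not reach the placing angle directly, so I turned the tray on the bench and regrasped it. It then went into the well without measurable resistance. The rim measured a uniform 4 mm above the deck, and the last picture shows clipped corner against cut corner.
- **Selector:** I turned it in two strokes of 108° each, pushed fully in (7 mm, about 20 N), to click 6. The last picture shows the pointer at the yellow dot, and the bar top read 134 mm, which is the full up height. I judged the pointer's position by eye and did not measure its distance to the dot.
- **Failed check:** The outline fit of the tray once it was in the well did not work, because the fingers hid part of it. The seating therefore rests on the rim heights, the free insertion and the picture.
- **Bystanders:** I never went near the tub, jar or spoon. I saw no sign that they moved, but I did not measure them again.

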